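# Make up two felting kits on their recessed boards

## Task

Make up the two felting kits for the next workshop. On the board with two recesses lay the long ribbed bar in the long recess and the rectangular soap block in the shorter, broader one; on the board with three recesses lay the short ribbed bar in the oblong recess, the round soap in the larger round recess and the mushroom-shaped punch, standing upright, in the smaller round recess. Everything must lie flat on the floor of its recess, still the way up it is now; leave the round metal tin where it stands.

Things in the scene. Friction and masses are not known exactly. Their poses are not given: they have to be found in the camera images.
- board_two: White laminate kit board with grey-lined recesses, 170 x 162 x 12 mm, fixed to the table, with TWO recesses 6 mm deep. Origin: centre of its underside; x along the 170 mm side, z up; recess floors are 6 mm and the top face 12 mm above the origin. Long recess 154 (x) x 54 (y) mm, centred at x 0, y +46 mm; broad recess 96 (x) x 66 (y) mm, centred at x 0, y -40 mm.
- board_three: White laminate kit board with grey-lined recesses, 170 x 162 x 12 mm, fixed to the table, with THREE recesses 6 mm deep. Origin: centre of its underside; x along the 170 mm side, z up; recess floors are 6 mm and the top face 12 mm above the origin. Oblong recess 102 (x) x 54 (y) mm, centred at x 0, y +46 mm; larger round recess of 68 mm diameter, centred at x -43, y -39 mm; smaller round recess of 62 mm diameter, centred at x +46, y -39 mm.
- long_bar: Long felting bar of brown wood with cross ribs on top, 136 x 36 x 34 mm, loose, about 110 g. The body's origin is the centre of its underside, x along the bar, z up through the ribbed face. Stands flat, ribbed face up; grip it across its 36 mm width.
- short_bar: Short felting bar, like the long one but 84 x 36 x 34 mm, loose, about 70 g. The body's origin is the centre of its underside, x along the bar, z up through the ribbed face. Stands flat, ribbed face up; grip it across its 36 mm width.
- soap_block: Rectangular block of pale olive soap, 78 x 48 x 34 mm, rounded edges, loose, about 130 g. Origin: centre of its underside, x along its 78 mm length, z up. Grip it across its 48 mm width.
- soap_puck: Round puck of pale olive soap, 50 mm diameter, 34 mm high, loose, about 70 g. Origin: centre of its underside, z up (its axis).
- punch: Mushroom-shaped wooden felting punch standing upright, 60 mm high, loose, about 70 g: round foot of 44 mm diameter and 14 mm high, thin stem of 20 mm diameter, upright-sided knob of 36 mm diameter from 34 to 60 mm height. Origin: centre of its underside, z up (its axis). Grip it by the knob.
- tin: Round metal tin with a lid, 54 mm diameter, 40 mm high, loose, standing among the stock; part of no kit, to be left where it stands. Origin: centre of its underside, z up.
Mind the look-alikes: they are no part of the job. Leave any pink or red look-alike of the short_bar alone.

How it is judged:
At the end, for the whole second after the job is handed in: Each of the five things lies in its recess named in the goal: within 13 mm of its centre along both board axes, flat on its floor (underside 3 to 8.5 mm above the board's underside), upright within 4 degrees, at rest; the tin is within 20 mm of where it began (x of long_bar in the frame of board_two between -0.013 and 0.013 m and y of long_bar in the frame of board_two between 0.033 and 0.059 m and z of long_bar in the frame of board_two between 0.003 and 0.0085 m and angle between each of long_bar, soap_block, short_bar, soap_puck, punch's own z axis and vertical below 0.07 rad and linear speed of each of long_bar, soap_block, short_bar, soap_puck, punch below 0.02 m/s and angular speed of each of long_bar, soap_block, short_bar, soap_puck, punch below 0.2 rad/s and x of soap_block in the frame of board_two between -0.013 and 0.013 m and y of soap_block in the frame of board_two between -0.053 and -0.027 m and z of soap_block in the frame of board_two between 0.003 and 0.0085 m and x of short_bar in the frame of board_three between -0.013 and 0.013 m and y of short_bar in the frame of board_three between 0.033 and 0.059 m and z of short_bar in the frame of board_three between 0.003 and 0.0085 m and x of soap_puck in the frame of board_three between -0.056 and -0.03 m and y of soap_puck in the frame of board_three between -0.052 and -0.026 m and z of soap_puck in the frame of board_three between 0.003 and 0.0085 m and x of punch in the frame of board_three between 0.033 and 0.059 m and y of punch in the frame of board_three between -0.052 and -0.026 m and z of punch in the frame of board_three between 0.003 and 0.0085 m and distance of tin from where it was at the start of the episode below 0.02 m); the robot touches nothing.
It fails at once if the tin is carried off or knocked away (30 mm or more) (distance of tin from where it was at the start of the episode above 0.03 m).
It also fails if it takes over 136 s, if anything falls off the work surface, if the arm or the gripper's body presses on something with over 40 N, if the wrist force passes 120 N, or if a joint passes its speed limit or range.

## Robot

A 7-joint arm with a two-finger parallel gripper is mounted at the origin on the work surface. World frame = base frame: x ahead of the robot, y to its left, z up, the work surface at z = 0. Lengths are in m, angles in rad, forces in N, time in s.
With the tool pointing down it reaches from about 0.425 to 0.925 m from the base axis. Payload 6.8 kg.
Tool frame: the origin (TCP) lies midway between the tips of the shut fingers; the grasp point (between the pads) lies 19 mm behind it; y points along the fingers, z is the direction in which the jaws open and shut, and the axes are right-handed (so a half turn about y gives the same grasp; the last joint's range is limited). The gripper opens to 85 mm and grips with 20 to 120 N. Pads are 22 mm wide; open, the fingers measure 114 mm over their backs; the gripper's body (76 mm by 85 mm) begins 54 mm behind the grasp point. The pads swing forward as they close: fully open they stand 13 mm farther back than shut.
Start: joints at [1.09, 0.477, 0.022, 1.555, -0.011, 1.109, -0.083], TCP at [0.246, -0.629, 0.231] pointing down, gripper open.
Joint ranges: [-2.96, 2.96], [-0.34, 2.1], [-1.41, 1.46], [0.24, 2.44], [-1.37, 4.51], [0.17, 1.92], [-2.96, 2.96]. Speed limits (rad/s): [2.39, 2.39, 3.14, 3.14, 3.14, 3.14, 3.14].

## Interface

Orientations are given as a unit quaternion [w, x, y, z].
In Python, from station import bot gives the robot as it stands. The module is installed in compiled form; this text tells all that it offers.
- The arm moves only by the shell command python3 -m crank 'ROWS' [FORCE]. ROWS is JSON, a list of rows, each an object with "linear": the shift along the tool's x, y, z in m, a list of three; "dr": the turn, a rotation vector about the tool's x, y, z in degrees, a list of three; "hand": the gripper command: -1 is shut, 1 is fully open, values between are in proportion. A call has 1 to 10 rows; each row is the pose to reach, as a shift and turn from the pose commanded when the call began, along the tool's axes at that moment; what a row does not reach only later rows make up. A row lasts 1/12 s, in which the tool goes at most 41.7 mm and 7.16 degrees, less where a joint would pass 70% of its speed; a pose out of reach is approached as far as the arm can. A call with a gripper value outside its range is refused whole. The fingers move at their own pace and stop on an object; FORCE is the grip in N (left out, the last holds). Time passes only in rows, so rows that repeat a pose let the fingers close. It gives the time, the measured TCP pose, the force and the opening at its end, in the units of the state.
- bot.get_obs(): the state, without advancing time (a new reading comes with each control period).
- bot.read_camera(name): name is "side" or "top" or "wrist"; returns the picture (480x640x3 uint8, blue, green, red); there is no depth.
- bot.camera_params(name): a dict with "K" (3x3 intrinsics, pixels), "R" (3x3) and "t" (3): a world point X has camera coordinates R X + t; the wrist camera has in their place "hand_eye" (4x4, takes a point from camera to tool coordinates, whose origin is the TCP and whose axes are the tool frame's). Camera axes: x right, y down, z forward; pixel columns grow to the right and rows downward; lengths in m; the calibration is good to about 2 mm. A picture is of the moment at which its call begins: read the wrist's pose just before it. camera_params takes no time and is no camera call.
- bot.hand_in(): hands the job in, once; it reports no verdict.
Trained networks look in the newest picture that a camera, given by its name, has taken for a name from the list of things; names that differ only in an ending like _2 or _b are one class to them, and where a whole thing is asked for, a point or a joint stands for the part that bears it (a point fixed in the world has none). Each returns a list of dicts, best first, with "score" (0 to 1); they miss things now and then, are a little off and sometimes report something else, mostly with a low value. They report only what shows in the picture. A call takes as long as a camera call. They do not tell look-alikes from the thing itself.
- bot.search_frame(camera, target): "extent" ([left, top, right, bottom] in pixels, round what is visible of it).
- bot.cut_out(camera, target): "pixels" (480x640 bool, what is visible of it) and "extent" ([left, top, right, bottom] in pixels, round what is visible of it).
- bot.place_of(camera, target): "xy" ([column, row] in pixels: a listed point, or the origin of a listed thing).
The state is a dict: "t": time; "q": joint angles; "joint_vel": joint speeds; "joint_torque": joint torques, N m; "eef_pos": TCP position; "tool_rot": TCP orientation; "contact_force": force on the tool from outside, world axes, zero at the start; "torque": the same for the moment, N m; "gripper_width": opening from 0.0 (shut) to 1.0 (fully open).
Only numpy, scipy, OpenCV 4.12 (cv2) and the standard library are available. Lean on these libraries where they do the work, as an engineer would, in place of code of your own. Each camera call takes 0.05 s, during which the arm holds its last target. There are 200 camera calls.

## Working session

There is one attempt and no reset: what is moved stays moved. The work goes in short steps, Python scripts to look and compute and a shell command to move; the robot and the scene stay as the last step left them, time stands still between calls to the robot, and variables do not carry over. Pictures are saved under pics/ and viewed, about 12 in all and at most 16, crops included, and the job is handed in when it is done.

```bash
mkdir -p pics; cat > look.py <<'E'
from station import bot
import cv2,numpy as np
for c in ("top","side"):
    im=bot.read_camera(c); cv2.imwrite(f"pics/{c}0.png",im)
    p=bot.camera_params(c); print(c,np.round(p["K"],1).tolist(),np.round(p["R"],3).tolist(),np.round(p["t"],3).tolist())
    for n in "board_two board_three long_bar short_bar soap_block soap_puck punch tin".split():
        print(n,[(np.round(d["xy"],1).tolist(),round(d["score"],2)) for d in bot.place_of(c,n)[:4]])
o=bot.get_obs();print({k:np.round(v,3).tolist() for k,v in o.items()})
p=bot.camera_params("wrist");print(p)
E
python3 look.py
```

```text
top [[611.4, 0.0, 330.2], [0.0, 611.4, 249.3], [0.0, 0.0, 1.0]] [[0.005, -1.0, 0.027], [-0.993, -0.008, -0.116], [0.116, -0.026, -0.993]] [-0.092, 0.469, 1.347]
board_two [([130.9, 220.3], 0.63)]
board_three [([441.3, 228.2], 0.71)]
long_bar [([351.8, 170.3], 0.93)]
short_bar [([154.4, 328.6], 0.95), ([317.3, 307.9], 0.83), ([359.7, 258.4], 0.82), ([514.2, 307.1], 0.62)]
soap_block [([230.9, 258.2], 0.69)]
soap_puck [([234.9, 167.2], 0.58)]
punch [([294.0, 259.7], 0.67), ([358.7, 256.0], 0.52)]
tin [([291.4, 172.9], 0.75)]
side [[522.6, 0.0, 321.2], [0.0, 522.6, 246.7], [0.0, 0.0, 1.0]] [[-0.984, -0.176, 0.023], [-0.111, 0.515, -0.85], [0.138, -0.839, -0.526]] [0.456, 0.117, 1.156]
board_two [([248.3, 383.4], 0.59), ([250.3, 267.2], 0.56)]
board_three [([325.5, 204.6], 0.82)]
long_bar [([262.4, 237.1], 0.72)]
short_bar [([334.2, 241.8], 0.95), ([389.1, 381.2], 0.87), ([378.1, 268.7], 0.85), ([372.7, 322.6], 0.72)]
soap_block [([317.3, 310.0], 0.69)]
soap_puck [([223.4, 298.5], 0.85)]
punch [([326.3, 273.0], 0.87), ([334.0, 241.9], 0.25)]
tin [([247.3, 264.4], 0.64)]
{'t': 0.9, 'q': [
[... 169 characters left out ...]
2, 0.0], 'eef_pos': [0.246, -0.629, 0.231], 'tool_rot': [-0.131, 0.131, -0.695, 0.695], 'contact_force': [-0.186, 0.04, 0.18], 'torque': [-0.017, 0.001, -0.008], 'gripper_width': 0.996}
{'K': array([[350.5113076 ,   0.        , 317.10971517],
       [  0.        , 350.5113076 , 239.61818577],
       [  0.        ,   0.        ,   1.        ]]), 'hand_eye': array([[ 1.01227002e-03,  9.46927760e-01,  3.21444853e-01,
        -8.39766119e-02],
       [-2.07512812e-04, -3.21444812e-01,  9.46928292e-01,
        -1.44244921e-01],
       [ 9.99999466e-01, -1.02525105e-03, -1.28889305e-04,
        -2.30448206e-04],
       [ 0.00000000e+00,  0.00000000e+00,  0.00000000e+00,
         1.00000000e+00]])}
```

View pics/top0.png

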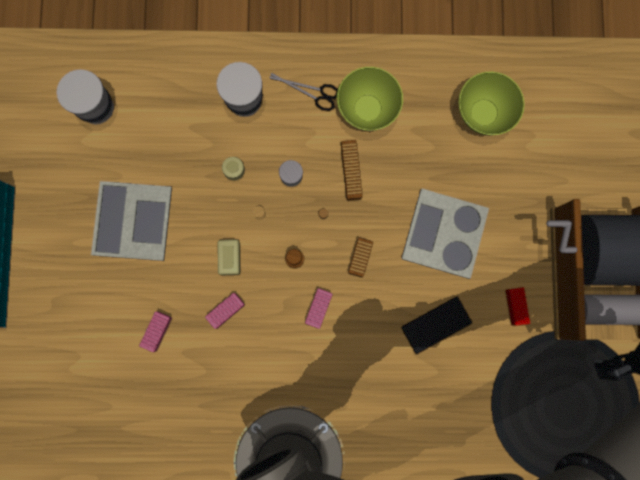

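View pics/side0.png

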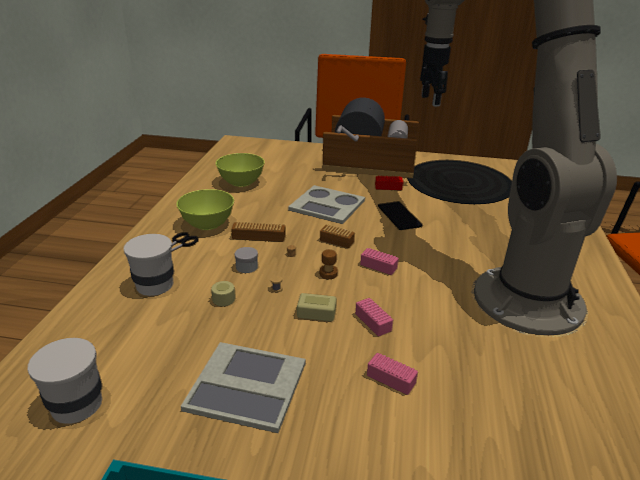

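The top view shows board_two at (132,221) with its long recess on the left, and board_three at (446,233) with its oblong recess on the left. The long bar is at (351,170), the short brown bar at (360,257), the punch at (294,257), the soap block at (229,257), the puck at (233,168) and the tin at (291,173). The pink and red bars are look-alikes, and two small loose items lie at (260,212) and (323,213). Next I'll fit silhouettes in both views, with the height left free.

```bash
cat > fit.py <<'E'
from station import bot
import cv2,numpy as np,json
from scipy.optimize import minimize
P={c:bot.camera_params(c) for c in("top","side")}
def box(a,b,h): return [np.array([[x,y,z] for x in(-a/2,a/2) for y in(-b/2,b/2) for z in(0,h)])]
def cyl(d,z0,z1):
    t=np.linspace(0,2*np.pi,40,endpoint=False);r=d/2
    return np.array([[r*np.cos(a),r*np.sin(a),z] for a in t for z in(z0,z1)])
M=dict(board_two=box(.17,.162,.012),board_three=box(.17,.162,.012),long_bar=box(.136,.036,.034),short_bar=box(.084,.036,.034),
 soap_block=box(.078,.048,.034),soap_puck=[cyl(.05,0,.034)],punch=[cyl(.044,0,.014),cyl(.02,0,.05),cyl(.036,.034,.06)],tin=[cyl(.054,0,.04)])
def proj(c,X):
    p=P[c];q=(X@p["R"].T+p["t"])@p["K"].T;return q[:,:2]/q[:,2:]
def ray(c,uv,z):
    p=P[c];d=p["R"].T@np.linalg.inv(p["K"])@np.array([*uv,1]);o=-p["R"].T@p["t"];return o+d*(z-o[2])/d[2]
def place(pose,X):
    x,y,z,a=pose;c,s=np.cos(a),np.sin(a);return X@np.array([[c,-s,0],[s,c,0],[0,0,1]]).T+[x,y,z]
S=4
def fit(n,masks,pose0):
    win={}
    for c,m in masks.items():
        ys,xs=np.where(m);x0,y0,x1,y1=xs.min()-12,ys.min()-12,xs.max()+12,ys.max()+12
        A=np.float32([[1/S,0,x0],[0,1/S,y0]])
        sub=cv2.warpAffine(m.astype(np.float32),A,((x1-x0)*S,(y1-y0)*S),flags=cv2.INTER_LINEAR|cv2.WARP_INVERSE_MAP)
        win[c]=(x0,y0,sub>.5)
    def cost(v):
        pose=[v[0],v[1],v[2],v[3]/5];e=0
        for c,(x0,y0,sub) in win.items():
            r=np.zeros(sub.shape,np.uint8)
            for h in M[n]:
                q=(proj(c,place(pose,h))-[x0,y0])*S
                cv2.fillConvexPoly(r,np.round(cv2.convexHull(q.astype(np.float32))*16).astype(np.int32),1,shift=4)
            r=r>0;e+=1-(r&sub).sum()/max(1,(r|sub).sum())
        return e
    v=np.array([*pose0[:3],pose0[3]*5])
    for k in(.02,.008,.003):
        sim=np.vstack([v]+[v+k*np.eye(4)[i]*(5 if i==3 else 1) for i in range(4)])
        v=minimize(cost,v,method="Nelder-Mead",options=dict(initial_simplex=sim,maxiter=200,xatol=1e-4,fatol=1e-5)).x
    return [v[0],v[1],v[2],v[3]/5],cost(v)
if __name__=="__main__":
    G=dict(board_two=((132,221),(245,384),-.07),board_three=((446,233),(327,204),-.3),long_bar=((351,170),(259,232),.05),short_bar=((360,257),(337,236),-.25),
     soap_block=((229,257),(317,307),0),soap_puck=((233,168),(223,294),0),punch=((294,257),(328,264),0),tin=((291,173),(247,261),0))
    for c in P: bot.read_camera(c)
    res={}
    for n,(a,b,yaw) in G.items():
        ms={}
        for c,g in(("top",a),("side",b)):
            L=[d for d in bot.cut_out(c,n) if d["pixels"].any()]
            f=lambda d:np.hypot((d["extent"][0]+d["extent"][2])/2-g[0],(d["extent"][1]+d["extent"][3])/2-g[1])
            L=[d for d in L if f(d)<14]
            if L: ms[c]=min(L,key=f)["pixels"]
        p0=ray("top",a,.015);p,e=fit(n,ms,[p0[0],p0[1],0,yaw]);res[n]=p
        print(n,list(ms),np.round(p,4).tolist(),"yawdeg",round(np.degrees(p[3]),1),"err",round(e,3))
    json.dump(res,open("res.json","w"))
    for q,r in(((260,212),(276,286)),((323,213),(291,251))):print("small",ray("top",q,.015),ray("side",r,.015))
E
python3 fit.py
```

```text
board_two ['top', 'side'] [0.5335, 0.3623, -0.0015, -0.0661] yawdeg -3.8 err 0.043
board_three ['top', 'side'] [0.5103, -0.3552, -0.0002, -0.2813] yawdeg -16.1 err 0.072
long_bar ['top', 'side'] [0.6538, -0.1379, -0.0017, 0.1025] yawdeg 5.9 err 0.205
short_bar ['top', 'side'] [0.4519, -0.1584, -0.0011, -0.2731] yawdeg -15.6 err 0.164
soap_block ['top', 'side'] [0.4496, 0.1385, -0.0018, 0.024] yawdeg 1.4 err 0.168
soap_puck ['top', 'side'] [0.6543, 0.1343, 0.0019, 0.0122] yawdeg 0.7 err 0.193
punch ['top', 'side'] [0.4493, -0.0085, -0.001, 0.009] yawdeg 0.5 err 0.274
tin ['top', 'side'] [0.6436, 0.0016, -0.0012, 0.0035] yawdeg 0.2 err 0.132
small [0.55529396 0.07120835 0.015     ] [0.55000011 0.0842037  0.015     ]
small [ 0.55440867 -0.07255064  0.015     ] [ 0.55008012 -0.06377327  0.015     ]
```

```bash
cat > plan.py <<'E'
# plan.py obj [jawdeg_in_object_frame] : shifts/turns in tool axes, from the current pose to above it, and on to above its recess
import sys,json,numpy as np
from scipy.spatial.transform import Rotation as R
from station import bot
res=json.load(open("res.json"))
T=dict(long_bar=("board_two",0,.046),soap_block=("board_two",0,-.040),short_bar=("board_three",0,.046),soap_puck=("board_three",-.043,-.039),punch=("board_three",.046,-.039))
def cur():
    o=bot.get_obs();w,x,y,z=o["tool_rot"];return np.array(o["eef_pos"]),R.from_quat([x,y,z,w]),o
def down(jaw,near):  # tool y down, z along jaw (deg, world), the half turn nearest to the present one
    c=[]
    for a in(jaw,jaw+180):
        z=np.array([np.cos(np.radians(a)),np.sin(np.radians(a)),0]);y=np.array([0,0,-1.]);c.append(R.from_matrix(np.c_[np.cross(y,z),y,z]))
    return min(c,key=lambda r:(near.inv()*r).magnitude())
def step(p0,r0,p1,r1):
    l=r0.inv().apply(p1-p0);v=np.degrees((r0.inv()*r1).as_rotvec())
    return "linear %s mm dr %s deg"%(np.round(l*1e3,1).tolist(),np.round(v,1).tolist())
def goal(n):
    b,x,y=T[n];bx,by,bz,ba=res[b];c,s=np.cos(ba),np.sin(ba);return np.array([bx+c*x-s*y,by+s*x+c*y]),np.degrees(ba)
if __name__=="__main__":
    n=sys.argv[1];p,r,o=cur();print("t",round(o["t"],2),"pos",p.round(4),"rot y-axis",r.as_matrix()[:,1].round(3),"q7",round(o["q"][6],2))
    x,y,z,a=res[n];h=float(sys.argv[2]) if len(sys.argv)>2 else .13
    g,ga=goal(n);jo=np.degrees(a)+90 if "bar" in n or "block" in n else ga+90
    r1=down(jo,r);r2=r1*R.from_rotvec([0,-np.radians(((ga+90-jo)+90)%180-90),0])
    print("to object",[round(v,3) for v in(x,y)],step(p,r,np.array([x,y,h]),r1))
    print("to recess",g.round(3),step(np.array([x,y,h]),r1,np.array([*g,h]),r2))
E
python3 plan.py short_bar
```

```text
t 1.8 pos [ 0.2459 -0.6286  0.2313] rot y-axis [ 0.  0. -1.] q7 -0.08
to object [0.452, -0.158] linear [-363.2, 101.3, -362.9] mm dr [0.0, 37.0, -0.0] deg
to recess [ 0.523 -0.311] linear [-109.6, -0.0, 127.8] mm dr [0.0, 0.5, 0.0] deg
```

```bash
python3 -m crank '[{"linear":[-0.3632,0,-0.3629],"dr":[0,37,0],"hand":1},{"linear":[-0.3632,0,-0.3629],"dr":[0,37,0],"hand":1},{"linear":[-0.3632,0,-0.3629],"dr":[0,37,0],"hand":1},{"linear":[-0.3632,0,-0.3629],"dr":[0,37,0],"hand":1},{"linear":[-0.3632,0,-0.3629],"dr":[0,37,0],"hand":1},{"linear":[-0.3632,0,-0.3629],"dr":[0,37,0],"hand":1},{"linear":[-0.3632,0,-0.3629],"dr":[0,37,0],"hand":1},{"linear":[-0.3632,0,-0.3629],"dr":[0,37,0],"hand":1},{"linear":[-0.3632,0,-0.3629],"dr":[0,37,0],"hand":1},{"linear":[-0.3632,0,-0.3629],"dr":[0,37,0],"hand":1}]' 30; python3 plan.py short_bar
```

```text
t: 2.63
eef_pos: [0.4123, -0.2482, 0.2317]
tool_rot: [0.096, -0.097, -0.7, 0.701]
contact_force: [0.9, 0.2, 0.4]
gripper_width: 1.001
t 2.63 pos [ 0.4123 -0.2482  0.2317] rot y-axis [ 0.001 -0.001 -1.   ] q7 -1.44
to object [0.452, -0.158] linear [-13.8, 101.7, -97.2] mm dr [-0.0, -0.0, -0.1] deg
to recess [ 0.523 -0.311] linear [-109.6, -0.0, 127.8] mm dr [0.0, 0.5, 0.0] deg
```

```bash
python3 -m crank '[{"linear":[-0.0138,0.10,-0.0972],"dr":[0,0,0],"hand":1},{"linear":[-0.0138,0.10,-0.0972],"dr":[0,0,0],"hand":1},{"linear":[-0.0138,0.10,-0.0972],"dr":[0,0,0],"hand":1},{"linear":[-0.0138,0.10,-0.0972],"dr":[0,0,0],"hand":1},{"linear":[-0.0138,0.10,-0.0972],"dr":[0,0,0],"hand":1},{"linear":[-0.0138,0.10,-0.0972],"dr":[0,0,0],"hand":1}]' 30; python3 plan.py short_bar
cat > wr.py <<'E'
import sys,cv2,numpy as np,json
from plan import *
p,r,o=cur();im=bot.read_camera("wrist");w=bot.camera_params("wrist");H=np.array(w["hand_eye"]);K=w["K"]
Rc=r.as_matrix()@H[:3,:3];tc=r.as_matrix()@H[:3,3]+p
import fit
fit.P["wrist"]=dict(K=K,R=Rc.T,t=-Rc.T@tc)
for n in sys.argv[2:]:
    if n in T and n+"@" not in sys.argv: pass
    for h in fit.M[n]:
        q=fit.proj("wrist",fit.place(res[n],h));cv2.polylines(im,[cv2.convexHull(q.astype(np.float32)).round().astype(np.int32)],True,(0,0,255),1)
cv2.imwrite("pics/%s.png"%sys.argv[1],im)
E
python3 wr.py w1 short_bar long_bar punch board_three
```

```text
t: 3.13
eef_pos: [0.4512, -0.1599, 0.1312]
tool_rot: [0.096, -0.095, -0.701, 0.701]
contact_force: [0.4, -0.6, 0.2]
gripper_width: 1.0
t 3.13 pos [ 0.4512 -0.1599  0.1312] rot y-axis [-0.001  0.    -1.   ] q7 -1.68
to object [0.452, -0.158] linear [-0.3, 1.2, -1.7] mm dr [-0.0, 0.1, 0.1] deg
to recess [ 0.523 -0.311] linear [-109.6, -0.0, 127.8] mm dr [0.0, 0.5, 0.0] deg
```

View pics/w1.png

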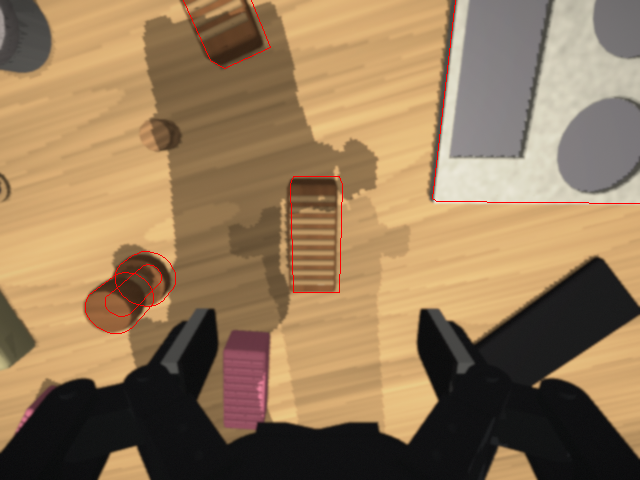

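The fitted outlines for the short bar, long bar and board_three match the wrist view, with the bar at (315,235). Now I'll grip.

```bash
python3 -m crank '[{"linear":[0,0.04,-0.0017],"dr":[0,0,0],"hand":1},{"linear":[0,0.08,-0.0017],"dr":[0,0,0],"hand":1},{"linear":[0,0.105,-0.0017],"dr":[0,0,0],"hand":1},{"linear":[0,0.119,-0.0017],"dr":[0,0,0],"hand":1},{"linear":[0,0.119,-0.0017],"dr":[0,0,0],"hand":1},{"linear":[0,0.119,-0.0017],"dr":[0,0,0],"hand":-1},{"linear":[0,0.119,-0.0017],"dr":[0,0,0],"hand":-1},{"linear":[0,0.119,-0.0017],"dr":[0,0,0],"hand":-1},{"linear":[0,0.119,-0.0017],"dr":[0,0,0],"hand":-1},{"linear":[0,0.119,-0.0017],"dr":[0,0,0],"hand":-1}]' 30; python3 -m crank '[{"linear":[0,0,0],"dr":[0,0,0],"hand":-1},{"linear":[0,0,0],"dr":[0,0,0],"hand":-1},{"linear":[0,0,0],"dr":[0,0,0],"hand":-1}]'
```

```text
t: 4.02
eef_pos: [0.4529, -0.159, 0.0138]
tool_rot: [0.095, -0.097, -0.7, 0.701]
contact_force: [-1.5, -1.4, 7.4]
gripper_width: 0.411
t: 4.27
eef_pos: [0.4529, -0.159, 0.0138]
tool_rot: [0.095, -0.097, -0.7, 0.701]
contact_force: [-1.5, -0.2, 7.4]
gripper_width: 0.415
```

```bash
python3 -m crank '[{"linear":[0,-0.04,0],"dr":[0,0,0],"hand":-1},{"linear":[0,-0.08,0],"dr":[0,0,0],"hand":-1},{"linear":[-0.0274,-0.08,0.0319],"dr":[0,0,0],"hand":-1},{"linear":[-0.0548,-0.08,0.0639],"dr":[0,0,0],"hand":-1},{"linear":[-0.0822,-0.08,0.0958],"dr":[0,0,0],"hand":-1},{"linear":[-0.1096,-0.08,0.1278],"dr":[0,0,0],"hand":-1},{"linear":[-0.1096,-0.08,0.1278],"dr":[0,0,0],"hand":-1},{"linear":[-0.1096,-0.08,0.1278],"dr":[0,0,0],"hand":-1}]'
cat > rec.py <<'E'
import sys
from plan import *
n=sys.argv[1];p,r,o=cur();g,ga=goal(n);r2=down(ga+90,r)
print("t",round(o["t"],2),"pos",p.round(4),"w",round(o["gripper_width"],3),"recess",g.round(4),"keep z:",step(p,r,np.array([*g,p[2]]),r2))
E
python3 rec.py short_bar; python3 wr.py w2 board_three
```

```text
t: 4.93
eef_pos: [0.5231, -0.3142, 0.0928]
tool_rot: [0.097, -0.098, -0.7, 0.701]
contact_force: [-0.4, 1.1, -0.4]
gripper_width: 0.414
t 4.93 pos [ 0.5231 -0.3142  0.0928] w 0.414 recess [ 0.523 -0.311] keep z: linear [1.0, -0.0, -3.1] mm dr [-0.1, 0.2, -0.1] deg
```

View pics/w2.png

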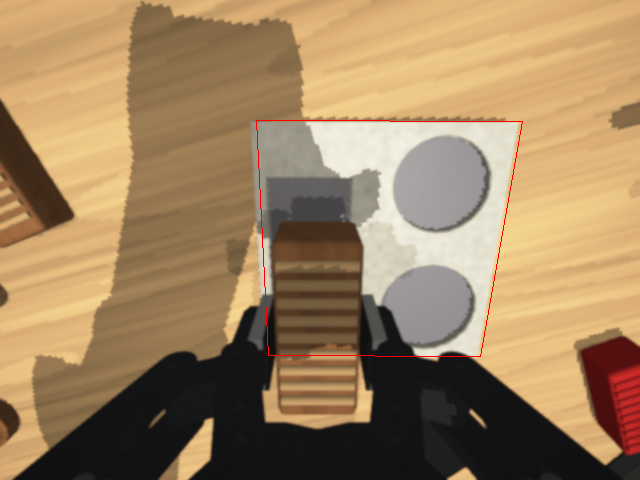

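```bash
python3 -m crank '[{"linear":[0.001,0.03,-0.0025],"dr":[0,0,0],"hand":-1},{"linear":[0.001,0.05,-0.0025],"dr":[0,0,0],"hand":-1},{"linear":[0.001,0.065,-0.0025],"dr":[0,0,0],"hand":-1},{"linear":[0.001,0.072,-0.0025],"dr":[0,0,0],"hand":-1},{"linear":[0.001,0.072,-0.0025],"dr":[0,0,0],"hand":-1},{"linear":[0.001,0.072,-0.0025],"dr":[0,0,0],"hand":-1}]'; python3 rec.py short_bar
```

```text
t: 5.48
eef_pos: [0.5226, -0.3068, 0.0207]
tool_rot: [-0.096, 0.095, 0.701, -0.7]
contact_force: [0.3, 0.6, -0.3]
gripper_width: 0.411
t 5.48 pos [ 0.5226 -0.3068  0.0207] w 0.411 recess [ 0.523 -0.311] keep z: linear [-1.5, -0.0, 3.9] mm dr [0.0, 0.6, 0.0] deg
```

```bash
python3 -m crank '[{"linear":[-0.001,0,0.003],"dr":[0,0,0],"hand":-1},{"linear":[-0.001,0.001,0.003],"dr":[0,0,0],"hand":-1},{"linear":[-0.001,0.001,0.003],"dr":[0,0,0],"hand":0.4},{"linear":[-0.001,0.001,0.003],"dr":[0,0,0],"hand":0.4},{"linear":[-0.001,0.001,0.003],"dr":[0,0,0],"hand":0.4},{"linear":[-0.001,0.001,0.003],"dr":[0,0,0],"hand":0.4},{"linear":[-0.001,-0.03,0.003],"dr":[0,0,0],"hand":0.4},{"linear":[-0.001,-0.07,0.003],"dr":[0,0,0],"hand":0.4},{"linear":[-0.001,-0.11,0.003],"dr":[0,0,0],"hand":0.4},{"linear":[-0.001,-0.11,0.003],"dr":[0,0,0],"hand":1}]'; 
python3 - <<'E'
s=open('wr.py').read()
s=s.replace('cv2.imwrite','''c=lambda d,x,y:fit.cyl(d,.006,.006)+[x,y,0]
rc=dict(board_two=[fit.box(.154,.054,.006)[0]+[0,.046,0],fit.box(.096,.066,.006)[0]+[0,-.04,0]],board_three=[fit.box(.102,.054,.006)[0]+[0,.046,0],c(.068,-.043,-.039),c(.062,.046,-.039)])
for b in rc:
    for h in rc[b]:
        h=h*[1,1,0]+[0,0,.012];q=fit.proj("wrist",fit.place(res[b],h));cv2.polylines(im,[cv2.convexHull(q.astype(np.float32)).round().astype(np.int32)],True,(0,255,0),1)
cv2.imwrite''')
open('wr.py','w').write(s)
E
python3 wr.py w3; python3 plan.py punch .14
```

```text
t: 6.32
eef_pos: [0.5272, -0.3139, 0.1384]
tool_rot: [0.092, -0.101, -0.699, 0.702]
contact_force: [1.3, -1.0, 0.3]
gripper_width: 0.821
t 6.37 pos [ 0.5258 -0.3131  0.1351] rot y-axis [ 0.008 -0.004 -1.   ] q7 -1.45
to object [0.449, -0.008] linear [155.9, -6.7, -272.7] mm dr [-0.1, 0.5, -0.5] deg
to recess [ 0.544 -0.405] linear [-200.8, -0.0, 355.1] mm dr [0.0, 0.0, 0.0] deg
```

View pics/w3.png

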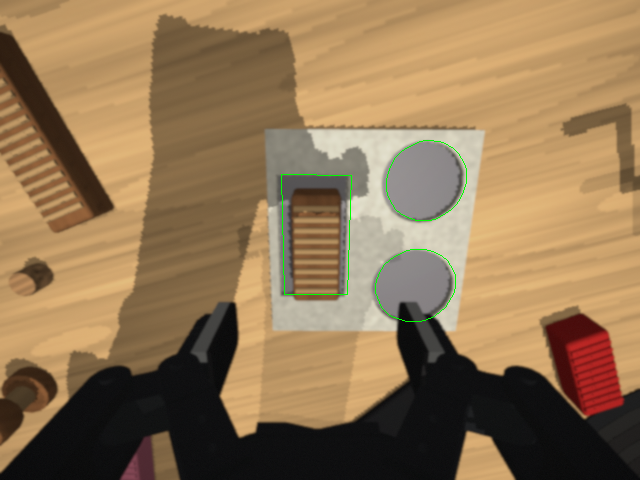

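Short bar is in the oblong recess (315,245), and the recess overlays match the picture. Next, the punch.

```bash
python3 -m crank '[{"linear":[0.039,0,-0.068],"dr":[0,0,0],"hand":1},{"linear":[0.078,0,-0.136],"dr":[0,0,0],"hand":1},{"linear":[0.117,0,-0.204],"dr":[0,0,0],"hand":1},{"linear":[0.156,0,-0.272],"dr":[0,0,0],"hand":1},{"linear":[0.156,0,-0.272],"dr":[0,0,0],"hand":1},{"linear":[0.156,0,-0.272],"dr":[0,0,0],"hand":1},{"linear":[0.156,0,-0.272],"dr":[0,0,0],"hand":1},{"linear":[0.156,0,-0.272],"dr":[0,0,0],"hand":1},{"linear":[0.156,0,-0.272],"dr":[0,0,0],"hand":1},{"linear":[0.156,0,-0.272],"dr":[0,0,0],"hand":1}]'; python3 -m crank '[{"linear":[0,0,0],"dr":[0,0,0],"hand":1},{"linear":[0,0,0],"dr":[0,0,0],"hand":1},{"linear":[0,0,0],"dr":[0,0,0],"hand":1}]'; python3 plan.py punch .14; python3 wr.py w4 punch short_bar soap_block
```

```text
t: 7.2
eef_pos: [0.4451, -0.0065, 0.1298]
tool_rot: [0.095, -0.095, -0.701, 0.701]
contact_force: [0.5, -0.5, -0.1]
gripper_width: 1.0
t: 7.45
eef_pos: [0.446, -0.009, 0.1301]
tool_rot: [0.097, -0.097, -0.7, 0.701]
contact_force: [0.1, -0.4, -0.0]
gripper_width: 1.0
t 7.45 pos [ 0.446  -0.009   0.1301] rot y-axis [-0. -0. -1.] q7 -2.04
to object [0.449, -0.008] linear [-3.0, -9.9, -1.4] mm dr [-0.0, 0.3, 0.0] deg
to recess [ 0.544 -0.405] linear [-200.8, -0.0, 355.1] mm dr [0.0, 0.0, 0.0] deg
```

View pics/w4.png

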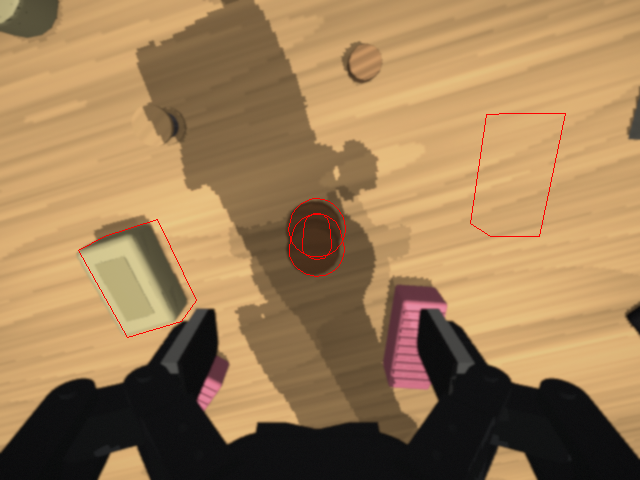

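```bash
python3 -m crank '[{"linear":[-0.003,0.035,-0.0014],"dr":[0,0,0],"hand":1},{"linear":[-0.003,0.07,-0.0014],"dr":[0,0,0],"hand":1},{"linear":[-0.003,0.095,-0.0014],"dr":[0,0,0],"hand":1},{"linear":[-0.003,0.105,-0.0014],"dr":[0,0,0],"hand":1},{"linear":[-0.003,0.105,-0.0014],"dr":[0,0,0],"hand":1},{"linear":[-0.003,0.105,-0.0014],"dr":[0,0,0],"hand":1},{"linear":[-0.003,0.105,-0.0014],"dr":[0,0,0],"hand":-1},{"linear":[-0.003,0.105,-0.0014],"dr":[0,0,0],"hand":-1},{"linear":[-0.003,0.105,-0.0014],"dr":[0,0,0],"hand":-1},{"linear":[-0.003,0.105,-0.0014],"dr":[0,0,0],"hand":-1}]' 25; python3 -m crank '[{"linear":[0,0,0],"dr":[0,0,0],"hand":-1},{"linear":[0,0,0],"dr":[0,0,0],"hand":-1},{"linear":[0,0,0],"dr":[0,0,0],"hand":-1},{"linear":[0,-0.02,0],"dr":[0,0,0],"hand":-1},{"linear":[0,-0.05,0],"dr":[0,0,0],"hand":-1},{"linear":[0,-0.085,0],"dr":[0,0,0],"hand":-1},{"linear":[0,-0.11,0],"dr":[0,0,0],"hand":-1},{"linear":[0,-0.11,0],"dr":[0,0,0],"hand":-1},{"linear":[0,-0.11,0],"dr":[0,0,0],"hand":-1}]';python3 rec.py punch
```

```text
t: 8.33
eef_pos: [0.4499, -0.0071, 0.0263]
tool_rot: [-0.096, 0.097, 0.701, -0.7]
contact_force: [-0.1, 0.6, 0.3]
gripper_width: 0.456
t: 9.08
eef_pos: [0.4502, -0.0071, 0.1368]
tool_rot: [-0.095, 0.098, 0.701, -0.7]
contact_force: [-0.0, 0.5, -1.3]
gripper_width: 0.412
t 9.08 pos [ 0.4502 -0.0071  0.1368] w 0.412 recess [ 0.5436 -0.4054] keep z: linear [-197.4, 0.4, 358.4] mm dr [0.1, 0.5, -0.2] deg
```

```bash
python3 -m crank '[{"linear":[-0.016,0,0.030],"dr":[0,0,0],"hand":-1},{"linear":[-0.034,0,0.062],"dr":[0,0,0],"hand":-1},{"linear":[-0.052,0,0.094],"dr":[0,0,0],"hand":-1},{"linear":[-0.070,0,0.127],"dr":[0,0,0],"hand":-1},{"linear":[-0.088,0,0.160],"dr":[0,0,0],"hand":-1},{"linear":[-0.106,0,0.193],"dr":[0,0,0],"hand":-1},{"linear":[-0.124,0,0.226],"dr":[0,0,0],"hand":-1},{"linear":[-0.142,0,0.258],"dr":[0,0,0],"hand":-1},{"linear":[-0.160,0,0.291],"dr":[0,0,0],"hand":-1},{"linear":[-0.175,0,0.318],"dr":[0,0,0],"hand":-1}]'; python3 -m crank '[{"linear":[-0.010,0,0.018],"dr":[0,0,0],"hand":-1},{"linear":[-0.0185,0,0.034],"dr":[0,0,0],"hand":-1},{"linear":[-0.022,0,0.040],"dr":[0,0,0],"hand":-1},{"linear":[-0.022,0,0.040],"dr":[0,0,0],"hand":-1},{"linear":[-0.022,0.03,0.040],"dr":[0,0,0],"hand":-1},{"linear":[-0.022,0.05,0.040],"dr":[0,0,0],"hand":-1},{"linear":[-0.022,0.06,0.040],"dr":[0,0,0],"hand":-1},{"linear":[-0.022,0.06,0.040],"dr":[0,0,0],"hand":-1},{"linear":[-0.022,0.06,0.040],"dr":[0,0,0],"hand":-1}]';python3 rec.py punch; python3 wr.py w5
```

```text
t: 9.92
eef_pos: [0.5308, -0.3631, 0.1332]
tool_rot: [0.098, -0.096, -0.7, 0.7]
contact_force: [0.2, -0.2, -0.9]
gripper_width: 0.419
t: 10.67
eef_pos: [0.5423, -0.4037, 0.075]
tool_rot: [-0.096, 0.095, 0.701, -0.7]
contact_force: [-0.1, 0.3, 0.5]
gripper_width: 0.417
t 10.67 pos [ 0.5423 -0.4037  0.075 ] w 0.417 recess [ 0.5436 -0.4054] keep z: linear [-1.8, -0.0, 1.3] mm dr [0.0, 0.5, 0.1] deg
```

View pics/w5.png

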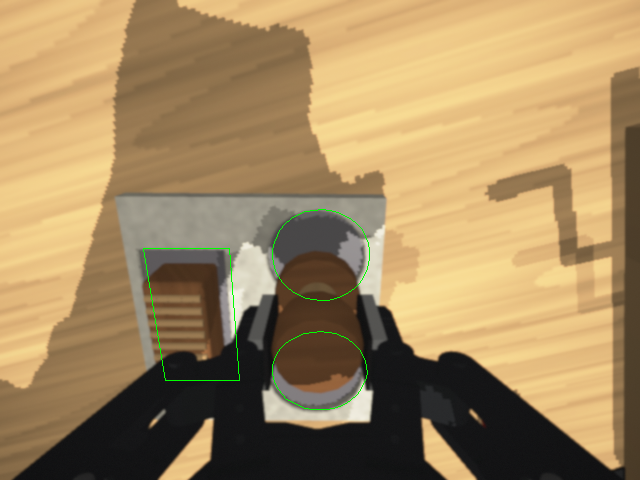

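```bash
python3 -m crank '[{"linear":[-0.0015,0.02,0.001],"dr":[0,0,0],"hand":-1},{"linear":[-0.0015,0.034,0.001],"dr":[0,0,0],"hand":-1},{"linear":[-0.0015,0.041,0.001],"dr":[0,0,0],"hand":-1},{"linear":[-0.0015,0.0425,0.001],"dr":[0,0,0],"hand":-1},{"linear":[-0.0015,0.043,0.001],"dr":[0,0,0],"hand":-1},{"linear":[-0.0015,0.043,0.001],"dr":[0,0,0],"hand":-1}]';python3 rec.py punch
python3 -m crank '[{"linear":[0,0,0],"dr":[0,0,0],"hand":0.4},{"linear":[0,0,0],"dr":[0,0,0],"hand":0.4},{"linear":[0,0,0],"dr":[0,0,0],"hand":0.4},{"linear":[0,0,0],"dr":[0,0,0],"hand":0.4},{"linear":[0,0,0],"dr":[0,0,0],"hand":0.4},{"linear":[0,-0.03,0],"dr":[0,0,0],"hand":0.4},{"linear":[0,-0.07,0],"dr":[0,0,0],"hand":0.4},{"linear":[0,-0.108,0],"dr":[0,0,0],"hand":0.4},{"linear":[0,-0.108,0],"dr":[0,0,0],"hand":1},{"linear":[0,-0.108,0],"dr":[0,0,0],"hand":1}]'; python3 plan.py soap_puck .14
```

```text
t: 11.22
eef_pos: [0.5437, -0.4064, 0.0327]
tool_rot: [0.096, -0.096, -0.7, 0.701]
contact_force: [0.3, 1.2, -1.1]
gripper_width: 0.413
t 11.22 pos [ 0.5437 -0.4064  0.0327] w 0.413 recess [ 0.5436 -0.4054] keep z: linear [0.3, -0.0, -1.0] mm dr [-0.0, 0.5, -0.0] deg
t: 12.05
eef_pos: [0.5452, -0.4075, 0.1436]
tool_rot: [0.094, -0.098, -0.7, 0.701]
contact_force: [-0.3, 1.1, -1.2]
gripper_width: 0.953
t 12.05 pos [ 0.5452 -0.4075  0.1436] rot y-axis [ 0.005 -0.003 -1.   ] q7 -1.33
to object [0.654, 0.134] linear [41.2, 2.4, -551.1] mm dr [-0.1, 0.5, -0.3] deg
to recess [ 0.458 -0.381] linear [45.5, -0.0, 549.2] mm dr [0.0, 0.0, 0.0] deg
```

```bash
python3 -m crank '[{"linear":[0.003,0,-0.040],"dr":[0,0,0],"hand":1},{"linear":[0.006,0,-0.080],"dr":[0,0,0],"hand":1},{"linear":[0.009,0,-0.120],"dr":[0,0,0],"hand":1},{"linear":[0.012,0,-0.160],"dr":[0,0,0],"hand":1},{"linear":[0.015,0,-0.200],"dr":[0,0,0],"hand":1},{"linear":[0.018,0,-0.240],"dr":[0,0,0],"hand":1},{"linear":[0.021,0,-0.280],"dr":[0,0,0],"hand":1},{"linear":[0.024,0,-0.320],"dr":[0,0,0],"hand":1},{"linear":[0.027,0,-0.360],"dr":[0,0,0],"hand":1},{"linear":[0.030,0,-0.400],"dr":[0,0,0],"hand":1}]';python3 -m crank '[{"linear":[0.003,0,-0.04],"dr":[0,0,0],"hand":1},{"linear":[0.006,0,-0.08],"dr":[0,0,0],"hand":1},{"linear":[0.009,0,-0.12],"dr":[0,0,0],"hand":1},{"linear":[0.011,0,-0.151],"dr":[0,0,0],"hand":1},{"linear":[0.011,0,-0.151],"dr":[0,0,0],"hand":1},{"linear":[0.011,0,-0.151],"dr":[0,0,0],"hand":1},{"linear":[0.011,0,-0.151],"dr":[0,0,0],"hand":1},{"linear":[0.011,0,-0.151],"dr":[0,0,0],"hand":1},{"linear":[0.011,0,-0.151],"dr":[0,0,0],"hand":1}]'; python3 plan.py soap_puck .14; python3 wr.py w6 soap_puck tin soap_block
```

```text
t: 12.88
eef_pos: [0.6215, -0.0111, 0.1388]
tool_rot: [0.097, -0.095, -0.7, 0.701]
contact_force: [-0.0, -0.5, 0.2]
gripper_width: 0.999
t: 13.63
eef_pos: [0.6524, 0.1331, 0.1398]
tool_rot: [0.097, -0.097, -0.7, 0.701]
contact_force: [0.3, -0.3, -0.1]
gripper_width: 0.996
t 13.63 pos [0.6524 0.1331 0.1398] rot y-axis [-0.001 -0.001 -1.   ] q7 -2.22
to object [0.654, 0.134] linear [-1.4, -0.2, -1.7] mm dr [-0.1, 0.3, 0.0] deg
to recess [ 0.458 -0.381] linear [45.5, -0.0, 549.2] mm dr [0.0, 0.0, 0.0] deg
```

View pics/w6.png

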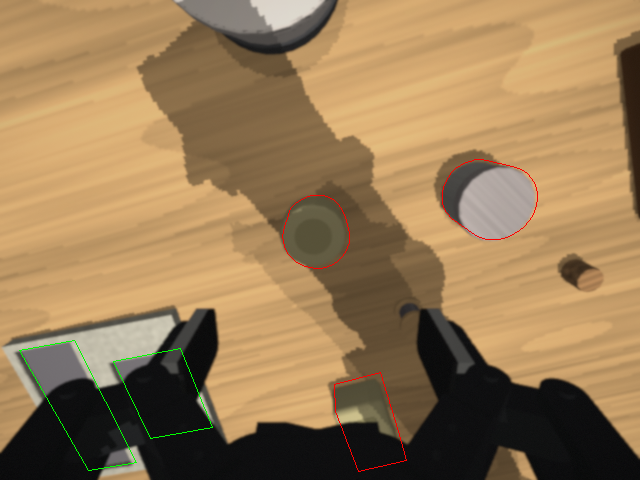

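```bash
python3 -m crank '[{"linear":[-0.001,0.04,-0.0015],"dr":[0,0,0],"hand":1},{"linear":[-0.001,0.08,-0.0015],"dr":[0,0,0],"hand":1},{"linear":[-0.001,0.11,-0.0015],"dr":[0,0,0],"hand":1},{"linear":[-0.001,0.125,-0.0015],"dr":[0,0,0],"hand":1},{"linear":[-0.001,0.133,-0.0015],"dr":[0,0,0],"hand":1},{"linear":[-0.001,0.133,-0.0015],"dr":[0,0,0],"hand":1},{"linear":[-0.001,0.133,-0.0015],"dr":[0,0,0],"hand":-1},{"linear":[-0.001,0.133,-0.0015],"dr":[0,0,0],"hand":-1},{"linear":[-0.001,0.133,-0.0015],"dr":[0,0,0],"hand":-1},{"linear":[-0.001,0.133,-0.0015],"dr":[0,0,0],"hand":-1}]' 25; python3 -m crank '[{"linear":[0,0,0],"dr":[0,0,0],"hand":-1},{"linear":[0,0,0],"dr":[0,0,0],"hand":-1},{"linear":[0,0,0],"dr":[0,0,0],"hand":-1},{"linear":[0,-0.02,0],"dr":[0,0,0],"hand":-1},{"linear":[0,-0.05,0],"dr":[0,0,0],"hand":-1},{"linear":[0,-0.085,0],"dr":[0,0,0],"hand":-1},{"linear":[0,-0.12,0],"dr":[0,0,0],"hand":-1},{"linear":[0,-0.13,0],"dr":[0,0,0],"hand":-1},{"linear":[0,-0.13,0],"dr":[0,0,0],"hand":-1},{"linear":[0,-0.13,0],"dr":[0,0,0],"hand":-1}]';python3 rec.py soap_puck
```

```text
t: 14.52
eef_pos: [0.6554, 0.1368, 0.0096]
tool_rot: [-0.095, 0.097, 0.701, -0.7]
contact_force: [-0.7, -0.8, 5.1]
gripper_width: 0.576
t: 15.35
eef_pos: [0.654, 0.1365, 0.1378]
tool_rot: [-0.096, 0.097, 0.701, -0.7]
contact_force: [0.1, -0.1, -1.4]
gripper_width: 0.577
t 15.35 pos [0.654  0.1365 0.1378] w 0.577 recess [ 0.4581 -0.3807] keep z: linear [49.1, -0.4, 550.9] mm dr [0.0, 0.5, -0.1] deg
```

```bash
python3 -m crank '[{"linear":[0.003,0,0.030],"dr":[0,0,0],"hand":-1},{"linear":[0.006,0,0.070],"dr":[0,0,0],"hand":-1},{"linear":[0.010,0,0.110],"dr":[0,0,0],"hand":-1},{"linear":[0.013,0,0.150],"dr":[0,0,0],"hand":-1},{"linear":[0.017,0,0.190],"dr":[0,0,0],"hand":-1},{"linear":[0.020,0,0.230],"dr":[0,0,0],"hand":-1},{"linear":[0.024,0,0.270],"dr":[0,0,0],"hand":-1},{"linear":[0.028,0,0.310],"dr":[0,0,0],"hand":-1},{"linear":[0.031,0,0.350],"dr":[0,0,0],"hand":-1},{"linear":[0.035,0,0.390],"dr":[0,0,0],"hand":-1}]';python3 -m crank '[{"linear":[0.003,0,0.04],"dr":[0,0,0],"hand":-1},{"linear":[0.006,0,0.08],"dr":[0,0,0],"hand":-1},{"linear":[0.010,0,0.12],"dr":[0,0,0],"hand":-1},{"linear":[0.013,0,0.15],"dr":[0,0,0],"hand":-1},{"linear":[0.014,0,0.161],"dr":[0,0,0],"hand":-1},{"linear":[0.014,0,0.161],"dr":[0,0,0],"hand":-1},{"linear":[0.014,0.03,0.161],"dr":[0,0,0],"hand":-1},{"linear":[0.014,0.06,0.161],"dr":[0,0,0],"hand":-1},{"linear":[0.014,0.07,0.161],"dr":[0,0,0],"hand":-1},{"linear":[0.014,0.07,0.161],"dr":[0,0,0],"hand":-1}]';python3 -m crank '[{"linear":[0,0,0],"dr":[0,0,0],"hand":-1},{"linear":[0,0,0],"dr":[0,0,0],"hand":-1}]';python3 rec.py soap_puck
```

```text
t: 16.18
eef_pos: [0.5126, -0.2308, 0.1351]
tool_rot: [-0.097, 0.095, 0.701, -0.7]
contact_force: [0.9, -0.9, 0.2]
gripper_width: 0.579
t: 17.02
eef_pos: [0.4566, -0.3772, 0.0636]
tool_rot: [-0.098, 0.093, 0.702, -0.699]
contact_force: [1.0, 0.1, -0.6]
gripper_width: 0.576
t: 17.18
eef_pos: [0.4594, -0.3806, 0.0684]
tool_rot: [0.095, -0.096, -0.7, 0.701]
contact_force: [-0.3, 0.1, -1.4]
gripper_width: 0.574
t 17.18 pos [ 0.4594 -0.3806  0.0684] w 0.574 recess [ 0.4581 -0.3807] keep z: linear [1.2, -0.0, 0.4] mm dr [-0.0, 0.5, -0.1] deg
```

```bash
python3 -m crank '[{"linear":[0.001,0.025,0],"dr":[0,0,0],"hand":-1},{"linear":[0.001,0.042,0],"dr":[0,0,0],"hand":-1},{"linear":[0.001,0.050,0],"dr":[0,0,0],"hand":-1},{"linear":[0.001,0.0525,0],"dr":[0,0,0],"hand":-1},{"linear":[0.001,0.053,0],"dr":[0,0,0],"hand":-1},{"linear":[0.001,0.053,0],"dr":[0,0,0],"hand":-1}]';python3 rec.py soap_puck
python3 -m crank '[{"linear":[0,0,0],"dr":[0,0,0],"hand":0.55},{"linear":[0,0,0],"dr":[0,0,0],"hand":0.55},{"linear":[0,0,0],"dr":[0,0,0],"hand":0.55},{"linear":[0,0,0],"dr":[0,0,0],"hand":0.55},{"linear":[0,0,0],"dr":[0,0,0],"hand":0.55},{"linear":[0,-0.03,0],"dr":[0,0,0],"hand":0.55},{"linear":[0,-0.07,0],"dr":[0,0,0],"hand":0.55},{"linear":[0,-0.11,0],"dr":[0,0,0],"hand":0.55},{"linear":[0,-0.125,0],"dr":[0,0,0],"hand":1},{"linear":[0,-0.125,0],"dr":[0,0,0],"hand":1}]'; python3 plan.py long_bar .14; python3 wr.py w7
```

```text
t: 17.68
eef_pos: [0.4582, -0.3811, 0.0157]
tool_rot: [0.095, -0.097, -0.7, 0.701]
contact_force: [0.1, 0.8, -1.6]
gripper_width: 0.574
t 17.68 pos [ 0.4582 -0.3811  0.0157] w 0.574 recess [ 0.4581 -0.3807] keep z: linear [0.2, -0.0, -0.4] mm dr [-0.0, 0.5, -0.1] deg
t: 18.52
eef_pos: [0.4597, -0.3825, 0.1443]
tool_rot: [0.094, -0.099, -0.699, 0.702]
contact_force: [-0.1, -0.2, -0.3]
gripper_width: 0.996
t 18.52 pos [ 0.4597 -0.3825  0.1443] rot y-axis [ 0.007 -0.005 -1.   ] q7 -1.28
to object [0.654, -0.138] linear [-120.8, 4.4, -288.0] mm dr [-0.3, -21.5, -0.4] deg
to recess [0.537 0.408] linear [60.8, 0.0, -555.3] mm dr [0.0, 9.7, 0.0] deg
```

View pics/w7.png

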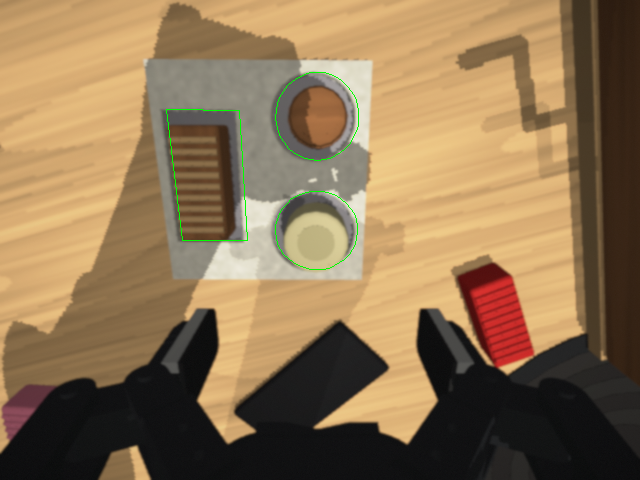

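Board three now holds all three pieces: short bar (205,180), punch (318,115) and puck (316,238). Next, the long bar.

```bash
python3 -m crank '[{"linear":[-0.015,0,-0.036],"dr":[0,-3,0],"hand":1},{"linear":[-0.030,0,-0.072],"dr":[0,-6,0],"hand":1},{"linear":[-0.045,0,-0.108],"dr":[0,-9,0],"hand":1},{"linear":[-0.060,0,-0.144],"dr":[0,-12,0],"hand":1},{"linear":[-0.075,0,-0.180],"dr":[0,-15,0],"hand":1},{"linear":[-0.090,0,-0.216],"dr":[0,-18,0],"hand":1},{"linear":[-0.106,0,-0.252],"dr":[0,-21.5,0],"hand":1},{"linear":[-0.121,0,-0.288],"dr":[0,-21.5,0],"hand":1},{"linear":[-0.121,0,-0.288],"dr":[0,-21.5,0],"hand":1},{"linear":[-0.121,0,-0.288],"dr":[0,-21.5,0],"hand":1}]';python3 -m crank '[{"linear":[0,0,0],"dr":[0,0,0],"hand":1},{"linear":[0,0,0],"dr":[0,0,0],"hand":1},{"linear":[0,0,0],"dr":[0,0,0],"hand":1},{"linear":[0,0,0],"dr":[0,0,0],"hand":1},{"linear":[0,0,0],"dr":[0,0,0],"hand":1}]';python3 plan.py long_bar .14; python3 wr.py w8 long_bar tin
```

```text
t: 19.4
eef_pos: [0.6517, -0.1317, 0.1371]
tool_rot: [0.037, -0.039, 0.707, -0.705]
contact_force: [-0.9, -0.6, 0.2]
gripper_width: 0.999
t: 19.82
eef_pos: [0.6509, -0.137, 0.1394]
tool_rot: [-0.036, 0.036, -0.706, 0.706]
contact_force: [-0.1, -0.2, 0.6]
gripper_width: 0.998
t 19.82 pos [ 0.6509 -0.137   0.1394] rot y-axis [-0. -0. -1.] q7 -1.45
to object [0.654, -0.138] linear [-2.8, -0.6, 1.2] mm dr [-0.0, -0.1, 0.0] deg
to recess [0.537 0.408] linear [60.8, 0.0, -555.3] mm dr [0.0, 9.7, 0.0] deg
```

View pics/w8.png

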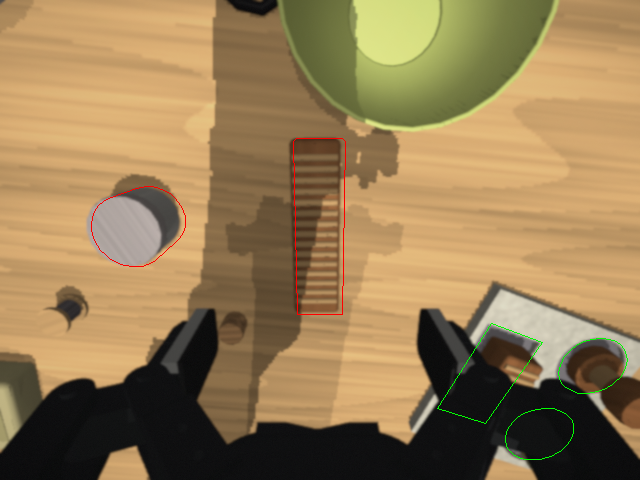

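```bash
python3 -m crank '[{"linear":[-0.003,0.04,0],"dr":[0,0,0],"hand":1},{"linear":[-0.003,0.08,0],"dr":[0,0,0],"hand":1},{"linear":[-0.003,0.11,0],"dr":[0,0,0],"hand":1},{"linear":[-0.003,0.125,0],"dr":[0,0,0],"hand":1},{"linear":[-0.003,0.1295,0],"dr":[0,0,0],"hand":1},{"linear":[-0.003,0.1295,0],"dr":[0,0,0],"hand":1},{"linear":[-0.003,0.1295,0],"dr":[0,0,0],"hand":-1},{"linear":[-0.003,0.1295,0],"dr":[0,0,0],"hand":-1},{"linear":[-0.003,0.1295,0],"dr":[0,0,0],"hand":-1},{"linear":[-0.003,0.1295,0],"dr":[0,0,0],"hand":-1}]' 40; python3 -m crank '[{"linear":[0,0,0],"dr":[0,0,0],"hand":-1},{"linear":[0,0,0],"dr":[0,0,0],"hand":-1},{"linear":[0,0,0],"dr":[0,0,0],"hand":-1},{"linear":[0,0,0],"dr":[0,0,0],"hand":-1}]'; python3 -m crank '[{"linear":[0,-0.02,0],"dr":[0,0,0],"hand":-1},{"linear":[0,-0.05,0],"dr":[0,0,0],"hand":-1},{"linear":[0,-0.085,0],"dr":[0,0,0],"hand":-1},{"linear":[0,-0.12,0],"dr":[0,0,0],"hand":-1},{"linear":[0,-0.14,0],"dr":[0,0,0],"hand":-1},{"linear":[0,-0.14,0],"dr":[0,0,0],"hand":-1},{"linear":[0,-0.14,0],"dr":[0,0,0],"hand":-1}]';python3 rec.py long_bar
```

```text
t: 20.7
eef_pos: [0.6554, -0.1358, 0.0114]
tool_rot: [-0.037, 0.035, -0.706, 0.706]
contact_force: [0.0, 0.3, -0.1]
gripper_width: 0.452
t: 21.03
eef_pos: [0.6555, -0.1358, 0.0115]
tool_rot: [-0.037, 0.035, -0.706, 0.706]
contact_force: [-0.4, 0.7, 6.0]
gripper_width: 0.411
t: 21.62
eef_pos: [0.6551, -0.1357, 0.1516]
tool_rot: [-0.037, 0.035, -0.706, 0.706]
contact_force: [-0.1, 0.6, -2.3]
gripper_width: 0.416
t 21.62 pos [ 0.6551 -0.1357  0.1516] w 0.416 recess [0.5366 0.4082] keep z: linear [62.5, -0.7, -553.2] mm dr [-0.0, 9.6, -0.2] deg
```

```bash
python3 -m crank '[{"linear":[0.003,0,-0.025],"dr":[0,0,0],"hand":-1},{"linear":[0.007,0,-0.060],"dr":[0,1,0],"hand":-1},{"linear":[0.011,0,-0.095],"dr":[0,2,0],"hand":-1},{"linear":[0.015,0,-0.130],"dr":[0,3,0],"hand":-1},{"linear":[0.019,0,-0.165],"dr":[0,4,0],"hand":-1},{"linear":[0.023,0,-0.200],"dr":[0,5,0],"hand":-1},{"linear":[0.027,0,-0.235],"dr":[0,6,0],"hand":-1},{"linear":[0.031,0,-0.270],"dr":[0,7,0],"hand":-1},{"linear":[0.034,0,-0.300],"dr":[0,8,0],"hand":-1},{"linear":[0.034,0,-0.300],"dr":[0,8,0],"hand":-1}]';python3 -m crank '[{"linear":[0,0,0],"dr":[0,0,0],"hand":-1},{"linear":[0,0,0],"dr":[0,0,0],"hand":-1}]';python3 rec.py long_bar
```

```text
t: 22.45
eef_pos: [0.5862, 0.1684, 0.1483]
tool_rot: [-0.011, 0.008, 0.708, -0.706]
contact_force: [1.0, 1.2, -1.0]
gripper_width: 0.412
t: 22.62
eef_pos: [0.5891, 0.1585, 0.1484]
tool_rot: [0.014, -0.012, -0.706, 0.708]
contact_force: [1.2, -1.6, -0.2]
gripper_width: 0.409
t 22.62 pos [0.5891 0.1585 0.1484] w 0.409 recess [0.5366 0.4082] keep z: linear [61.8, -0.3, -247.7] mm dr [-0.1, 1.7, 0.1] deg
```

```bash
python3 -m crank '[{"linear":[0.007,0,-0.025],"dr":[0,0,0],"hand":-1},{"linear":[0.015,0,-0.060],"dr":[0,1,0],"hand":-1},{"linear":[0.024,0,-0.095],"dr":[0,1.7,0],"hand":-1},{"linear":[0.032,0,-0.130],"dr":[0,1.7,0],"hand":-1},{"linear":[0.041,0,-0.165],"dr":[0,1.7,0],"hand":-1},{"linear":[0.050,0,-0.200],"dr":[0,1.7,0],"hand":-1},{"linear":[0.057,0,-0.230],"dr":[0,1.7,0],"hand":-1},{"linear":[0.062,0,-0.248],"dr":[0,1.7,0],"hand":-1},{"linear":[0.062,0,-0.248],"dr":[0,1.7,0],"hand":-1},{"linear":[0.062,0,-0.248],"dr":[0,1.7,0],"hand":-1}]';python3 -m crank '[{"linear":[0,0.03,0],"dr":[0,0,0],"hand":-1},{"linear":[0,0.06,0],"dr":[0,0,0],"hand":-1},{"linear":[0,0.08,0],"dr":[0,0,0],"hand":-1},{"linear":[0,0.08,0],"dr":[0,0,0],"hand":-1},{"linear":[0,0.08,0],"dr":[0,0,0],"hand":-1},{"linear":[0,0.08,0],"dr":[0,0,0],"hand":-1}]';python3 rec.py long_bar; python3 wr.py w9 board_two soap_block
```

```text
t: 23.45
eef_pos: [0.5373, 0.4089, 0.1487]
tool_rot: [0.024, -0.023, -0.706, 0.707]
contact_force: [0.8, -1.0, -0.7]
gripper_width: 0.41
t: 23.95
eef_pos: [0.5389, 0.4085, 0.071]
tool_rot: [-0.024, 0.025, 0.707, -0.707]
contact_force: [-0.3, 0.4, -0.5]
gripper_width: 0.417
t 23.95 pos [0.5389 0.4085 0.071 ] w 0.417 recess [0.5366 0.4082] keep z: linear [2.3, -0.0, 0.4] mm dr [0.0, -0.2, -0.1] deg
```

View pics/w9.png

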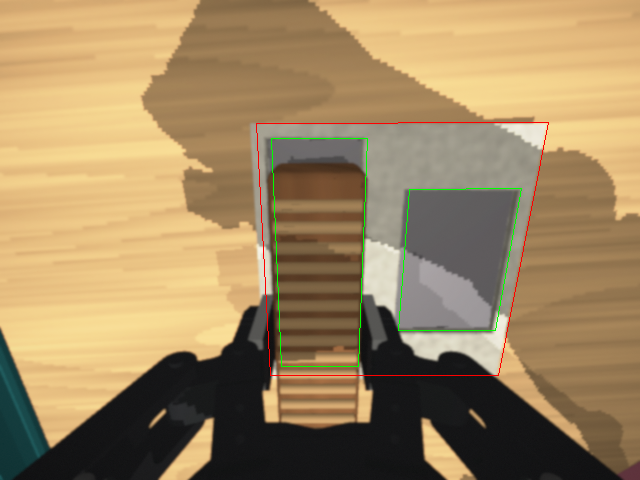

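```bash
python3 -m crank '[{"linear":[0.001,0.025,-0.001],"dr":[0,0,0],"hand":-1},{"linear":[0.001,0.042,-0.001],"dr":[0,0,0],"hand":-1},{"linear":[0.001,0.050,-0.001],"dr":[0,0,0],"hand":-1},{"linear":[0.001,0.053,-0.001],"dr":[0,0,0],"hand":-1},{"linear":[0.001,0.0535,-0.001],"dr":[0,0,0],"hand":-1},{"linear":[0.001,0.0535,-0.001],"dr":[0,0,0],"hand":-1}]';python3 rec.py long_bar
python3 -m crank '[{"linear":[0,0,0],"dr":[0,0,0],"hand":0.4},{"linear":[0,0,0],"dr":[0,0,0],"hand":0.4},{"linear":[0,0,0],"dr":[0,0,0],"hand":0.4},{"linear":[0,0,0],"dr":[0,0,0],"hand":0.4},{"linear":[0,0,0],"dr":[0,0,0],"hand":0.4},{"linear":[0,-0.03,0],"dr":[0,0,0],"hand":0.4},{"linear":[0,-0.07,0],"dr":[0,0,0],"hand":0.4},{"linear":[0,-0.11,0],"dr":[0,0,0],"hand":0.4},{"linear":[0,-0.125,0],"dr":[0,0,0],"hand":1},{"linear":[0,-0.125,0],"dr":[0,0,0],"hand":1}]'; python3 plan.py soap_block .14
```

```text
t: 24.5
eef_pos: [0.5373, 0.4112, 0.0178]
tool_rot: [-0.023, 0.024, 0.707, -0.706]
contact_force: [0.5, 0.2, -1.2]
gripper_width: 0.408
t 24.5 pos [0.5373 0.4112 0.0178] w 0.408 recess [0.5366 0.4082] keep z: linear [0.5, -0.0, 3.0] mm dr [0.1, -0.1, -0.1] deg
t: 25.33
eef_pos: [0.5387, 0.4129, 0.147]
tool_rot: [-0.021, 0.026, 0.709, -0.704]
contact_force: [0.2, 0.5, 0.3]
gripper_width: 0.951
t 25.33 pos [0.5387 0.4129 0.147 ] rot y-axis [ 0.007  0.006 -1.   ] q7 -2.51
to object [0.45, 0.138] linear [70.5, 4.8, 279.8] mm dr [0.4, -5.2, -0.4] deg
to recess [0.531 0.322] linear [-85.7, 0.0, -182.0] mm dr [0.0, 5.2, 0.0] deg
```

```bash
python3 -m crank '[{"linear":[0.009,0,0.036],"dr":[0,0,0],"hand":1},{"linear":[0.018,0,0.072],"dr":[0,-1,0],"hand":1},{"linear":[0.027,0,0.108],"dr":[0,-2,0],"hand":1},{"linear":[0.036,0,0.144],"dr":[0,-3,0],"hand":1},{"linear":[0.045,0,0.180],"dr":[0,-4,0],"hand":1},{"linear":[0.054,0,0.216],"dr":[0,-5.2,0],"hand":1},{"linear":[0.0635,0,0.252],"dr":[0,-5.2,0],"hand":1},{"linear":[0.0705,0,0.280],"dr":[0,-5.2,0],"hand":1},{"linear":[0.0705,0,0.280],"dr":[0,-5.2,0],"hand":1},{"linear":[0.0705,0,0.280],"dr":[0,-5.2,0],"hand":1}]';python3 -m crank '[{"linear":[0,0,0],"dr":[0,0,0],"hand":1},{"linear":[0,0,0],"dr":[0,0,0],"hand":1},{"linear":[0,0,0],"dr":[0,0,0],"hand":1},{"linear":[0,0,0],"dr":[0,0,0],"hand":1},{"linear":[0,0,0],"dr":[0,0,0],"hand":1}]';python3 plan.py soap_block .14; python3 wr.py w10 soap_block
```

```text
t: 26.17
eef_pos: [0.4464, 0.134, 0.1407]
tool_rot: [-0.007, 0.008, -0.707, 0.707]
contact_force: [0.4, 2.3, -0.2]
gripper_width: 1.001
t: 26.58
eef_pos: [0.4473, 0.1367, 0.1412]
tool_rot: [0.009, -0.009, 0.707, -0.707]
contact_force: [0.4, -0.6, -0.5]
gripper_width: 1.0
t 26.58 pos [0.4473 0.1367 0.1412] rot y-axis [-0.  0. -1.] q7 -2.07
to object [0.45, 0.138] linear [-2.4, 1.2, -1.7] mm dr [0.0, 0.1, 0.0] deg
to recess [0.531 0.322] linear [-85.7, 0.0, -182.0] mm dr [0.0, 5.2, 0.0] deg
```

View pics/w10.png

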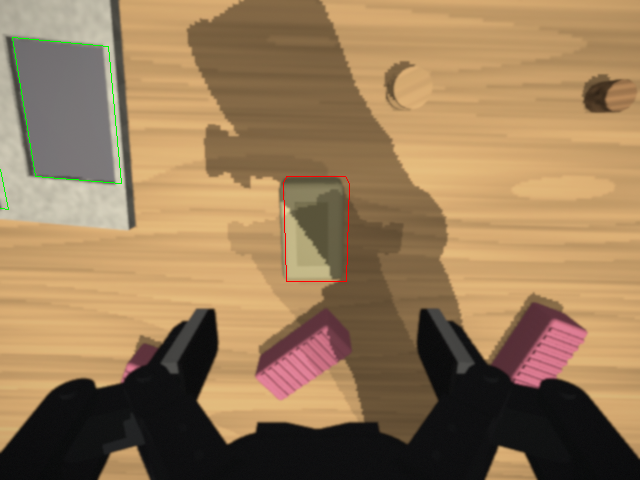

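```bash
python3 -m crank '[{"linear":[-0.0025,0.04,-0.003],"dr":[0,0,0],"hand":1},{"linear":[-0.0025,0.08,-0.003],"dr":[0,0,0],"hand":1},{"linear":[-0.0025,0.11,-0.003],"dr":[0,0,0],"hand":1},{"linear":[-0.0025,0.125,-0.003],"dr":[0,0,0],"hand":1},{"linear":[-0.0025,0.132,-0.003],"dr":[0,0,0],"hand":1},{"linear":[-0.0025,0.132,-0.003],"dr":[0,0,0],"hand":1},{"linear":[-0.0025,0.132,-0.003],"dr":[0,0,0],"hand":-1},{"linear":[-0.0025,0.132,-0.003],"dr":[0,0,0],"hand":-1},{"linear":[-0.0025,0.132,-0.003],"dr":[0,0,0],"hand":-1},{"linear":[-0.0025,0.132,-0.003],"dr":[0,0,0],"hand":-1}]' 40; python3 -m crank '[{"linear":[0,0,0],"dr":[0,0,0],"hand":-1},{"linear":[0,0,0],"dr":[0,0,0],"hand":-1},{"linear":[0,0,0],"dr":[0,0,0],"hand":-1},{"linear":[0,0,0],"dr":[0,0,0],"hand":-1}]'; python3 -m crank '[{"linear":[0,-0.02,0],"dr":[0,0,0],"hand":-1},{"linear":[0,-0.05,0],"dr":[0,0,0],"hand":-1},{"linear":[0,-0.085,0],"dr":[0,0,0],"hand":-1},{"linear":[0,-0.12,0],"dr":[0,0,0],"hand":-1},{"linear":[0,-0.13,0],"dr":[0,0,0],"hand":-1},{"linear":[0,-0.13,0],"dr":[0,0,0],"hand":-1},{"linear":[0,-0.13,0],"dr":[0,0,0],"hand":-1}]';python3 rec.py soap_block
```

```text
t: 27.47
eef_pos: [0.4508, 0.1394, 0.0107]
tool_rot: [0.009, -0.007, 0.707, -0.707]
contact_force: [-1.5, -0.7, 6.8]
gripper_width: 0.551
t: 27.8
eef_pos: [0.4508, 0.1395, 0.0107]
tool_rot: [0.009, -0.007, 0.707, -0.707]
contact_force: [-0.7, 0.0, 6.8]
gripper_width: 0.552
t: 28.38
eef_pos: [0.4497, 0.1388, 0.1395]
tool_rot: [0.009, -0.008, 0.707, -0.707]
contact_force: [-0.3, -0.5, -1.6]
gripper_width: 0.549
t 28.38 pos [0.4497 0.1388 0.1395] w 0.549 recess [0.5309 0.3224] keep z: linear [-85.5, 0.1, -181.7] mm dr [0.0, 5.1, -0.1] deg
```

```bash
python3 -m crank '[{"linear":[-0.014,0,-0.030],"dr":[0,1,0],"hand":-1},{"linear":[-0.030,0,-0.064],"dr":[0,2,0],"hand":-1},{"linear":[-0.046,0,-0.098],"dr":[0,3,0],"hand":-1},{"linear":[-0.062,0,-0.132],"dr":[0,4,0],"hand":-1},{"linear":[-0.076,0,-0.162],"dr":[0,5.1,0],"hand":-1},{"linear":[-0.0855,0,-0.182],"dr":[0,5.1,0],"hand":-1},{"linear":[-0.0855,0,-0.182],"dr":[0,5.1,0],"hand":-1},{"linear":[-0.0855,0.03,-0.182],"dr":[0,5.1,0],"hand":-1},{"linear":[-0.0855,0.06,-0.182],"dr":[0,5.1,0],"hand":-1},{"linear":[-0.0855,0.07,-0.182],"dr":[0,5.1,0],"hand":-1}]';python3 -m crank '[{"linear":[0,0,0],"dr":[0,0,0],"hand":-1},{"linear":[0,0,0],"dr":[0,0,0],"hand":-1},{"linear":[0,0,0],"dr":[0,0,0],"hand":-1}]';python3 rec.py soap_block;python3 wr.py w11 board_two
```

```text
t: 29.22
eef_pos: [0.5272, 0.3199, 0.063]
tool_rot: [0.026, -0.02, -0.704, 0.709]
contact_force: [-0.5, 0.3, -2.2]
gripper_width: 0.551
t: 29.47
eef_pos: [0.5314, 0.3232, 0.0703]
tool_rot: [-0.023, 0.024, 0.707, -0.706]
contact_force: [-0.7, 0.6, -1.6]
gripper_width: 0.551
t 29.47 pos [0.5314 0.3232 0.0703] w 0.551 recess [0.5309 0.3224] keep z: linear [0.5, -0.0, 0.8] mm dr [0.0, 0.0, -0.1] deg
```

View pics/w11.png

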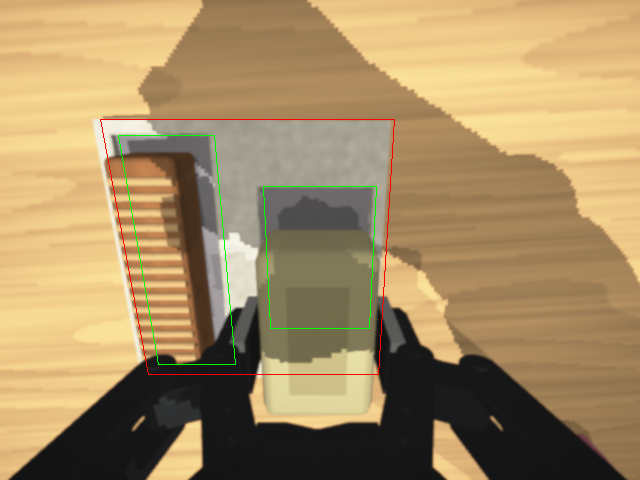

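```bash
python3 -m crank '[{"linear":[0,0.025,-0.001],"dr":[0,0,0],"hand":-1},{"linear":[0,0.042,-0.001],"dr":[0,0,0],"hand":-1},{"linear":[0,0.050,-0.001],"dr":[0,0,0],"hand":-1},{"linear":[0,0.053,-0.001],"dr":[0,0,0],"hand":-1},{"linear":[0,0.0535,-0.001],"dr":[0,0,0],"hand":-1},{"linear":[0,0.0535,-0.001],"dr":[0,0,0],"hand":-1}]';python3 rec.py soap_block
python3 -m crank '[{"linear":[0,0,0],"dr":[0,0,0],"hand":0.55},{"linear":[0,0,0],"dr":[0,0,0],"hand":0.55},{"linear":[0,0,0],"dr":[0,0,0],"hand":0.55},{"linear":[0,0,0],"dr":[0,0,0],"hand":0.55},{"linear":[0,0,0],"dr":[0,0,0],"hand":0.55},{"linear":[0,-0.03,0],"dr":[0,0,0],"hand":0.55},{"linear":[0,-0.07,0],"dr":[0,0,0],"hand":0.55},{"linear":[0,-0.11,0],"dr":[0,0,0],"hand":0.55},{"linear":[0,-0.15,0],"dr":[0,0,0],"hand":0.55},{"linear":[0,-0.18,0],"dr":[0,0,0],"hand":0.55}]'
# clear the boards for the fixed cameras: back over the middle
python3 -m crank '[{"linear":[0,0,0.04],"dr":[0,0,0],"hand":0.55},{"linear":[0,0,0.08],"dr":[0,0,0],"hand":0.55},{"linear":[0,0,0.12],"dr":[0,0,0],"hand":0.55},{"linear":[0,0,0.16],"dr":[0,0,0],"hand":0.55},{"linear":[0,0,0.20],"dr":[0,0,0],"hand":0.55},{"linear":[0,0,0.24],"dr":[0,0,0],"hand":0.55},{"linear":[0,0,0.28],"dr":[0,0,0],"hand":0.55},{"linear":[0,0,0.28],"dr":[0,0,0],"hand":0.55},{"linear":[0,0,0.28],"dr":[0,0,0],"hand":0.55},{"linear":[0,0,0.28],"dr":[0,0,0],"hand":0.55}]'
cat > check.py <<'E'
from fit import *
import plan
res=json.load(open("res.json"))
ims={c:bot.read_camera(c) for c in P}
v=[]
for c in("top","side"):
    for n in("board_two","board_three"):
        q=np.array([proj(c,place(res[n],h)) for h in M[n]]).reshape(-1,2);x0,y0=q.min(0).astype(int)-15;x1,y1=q.max(0).astype(int)+15
        v.append(cv2.resize(ims[c][max(0,y0):y1,max(0,x0):x1],(400,300),interpolation=cv2.INTER_CUBIC))
cv2.imwrite("pics/chk.png",np.vstack([np.hstack(v[:2]),np.hstack(v[2:])]))
for n in list(plan.T)+["tin"]:
    if n=="tin": g=np.array(res["tin"][:2]);a=0;z=0
    else: g,a=plan.goal(n);a=np.radians(a);z=.006
    ms={}
    for c in P:
        q0=proj(c,np.array([[g[0],g[1],.02]]))[0]
        L=[d for d in bot.cut_out(c,n) if d["pixels"].any()]
        f=lambda d:np.hypot((d["extent"][0]+d["extent"][2])/2-q0[0],(d["extent"][1]+d["extent"][3])/2-q0[1])
        L=[d for d in L if f(d)<20]
        if L: ms[c]=min(L,key=f)["pixels"]
    if not ms: print(n,"not seen");continue
    p,e=fit(n,ms,[*g,z,a]);d=p[:2]-g
    if n!="tin": b=res[plan.T[n][0]][3]; d=np.array([[np.cos(b),np.sin(b)],[-np.sin(b),np.cos(b)]])@d
    print(n,list(ms),"off mm",np.round(d*1e3,1),"z mm",round(p[2]*1e3,1),"yaw",round(np.degrees(p[3]-a),1),"err",round(e,3))
E
python3 check.py
```

```text
t: 30.02
eef_pos: [0.5317, 0.3246, 0.0172]
tool_rot: [-0.022, 0.024, 0.707, -0.706]
contact_force: [-0.2, 0.7, -1.2]
gripper_width: 0.553
t 30.02 pos [0.5317 0.3246 0.0172] w 0.553 recess [0.5309 0.3224] keep z: linear [0.7, -0.0, 2.2] mm dr [0.1, 0.0, -0.1] deg
t: 30.85
eef_pos: [0.5315, 0.3246, 0.1995]
tool_rot: [-0.022, 0.024, 0.707, -0.706]
contact_force: [0.2, -0.9, 0.5]
gripper_width: 0.771
t: 31.68
eef_pos: [0.5127, 0.0451, 0.196]
tool_rot: [-0.023, 0.023, 0.707, -0.707]
contact_force: [0.6, 1.0, 0.5]
gripper_width: 0.776
long_bar ['top', 'side'] off mm [-0.3  1.1] z mm 3.5 yaw 0.7 err 0.159
soap_block ['top', 'side'] off mm [0.7 0.1] z mm 3.6 yaw 1.5 err 0.221
short_bar ['top', 'side'] off mm [ 0.4 -3.2] z mm 3.5 yaw 0.4 err 0.283
soap_puck ['top', 'side'] off mm [-1.2 -2.6] z mm 5.5 yaw 1.2 err 0.329
punch ['top', 'side'] off mm [ 0.3 -2.6] z mm 5.8 yaw 1.4 err 0.341
tin ['top', 'side'] off mm [ 0.2 -0.2] z mm -0.6 yaw 0.2 err 0.291
```

View pics/chk.png

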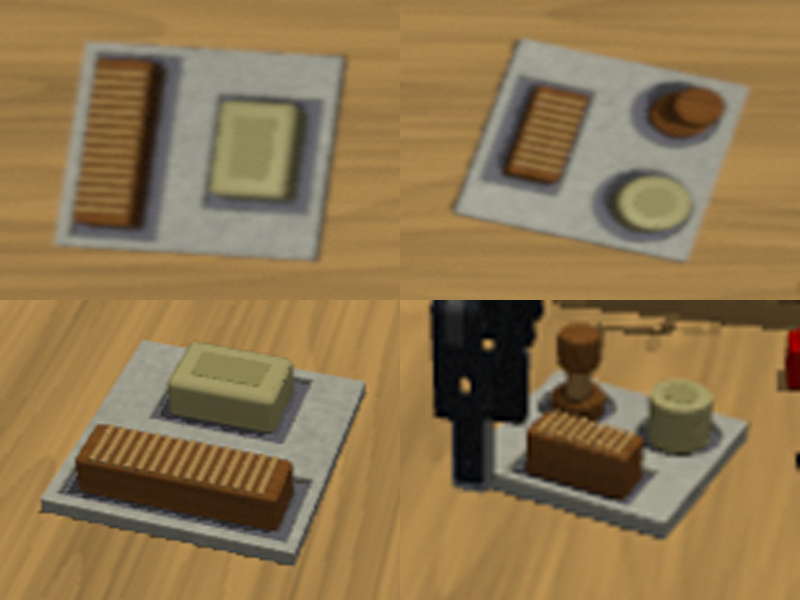

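The check picture shows all five things flat inside their recesses. Their offsets are 3.2 mm at most, and the tin hasn't moved.

```bash
python3 -c "
from station import bot
print(bot.get_obs()['contact_force']);print(bot.hand_in())"
```

```text
[-0.32817273 -0.40587272  0.12659718]
the job is handed in; nothing more can be done
None
```

Both felting kits are made up and the job was handed in at about 33 s of the 136 s allowed. `hand_in` reports no verdict. Each of the five things was picked up once and laid in its named recess, and nothing had to be redone.

| Thing | Offset from recess centre, x / y (mm) | Underside height (mm) |
|---|---|---|
| long_bar | -0.3 / +1.1 | 3.5 |
| soap_block | +0.7 / +0.1 | 3.6 |
| short_bar | +0.4 / -3.2 | 3.5 |
| soap_puck | -1.2 / -2.6 | 5.5 |
| punch | +0.3 / -2.6 | 5.8 |

- **Last check:** I fitted outlines in the top and side cameras after the last placement. The offsets are well inside the 13 mm allowed, and the picture shows all five upright and flat in their recesses. The tin came out 0.3 mm from where it began.
- **Robot:** the open gripper was held clear of everything, and the contact force read about 0.5 N, which is its resting noise.
- **Disagreements:**
  - The two bars and the soap block came out 2.5 mm below the 6 mm floor. The same fit put them 1 to 2 mm too low while they still stood on the table, so I took it as measuring error and moved nothing.
  - In the wrist view board_two stood 2 to 3 mm from its first fitted position. I moved the soap block about 1 mm for it; the long bar already lay about 3 mm to that side.
  - The final fits of the short bar, puck, punch and tin were looser, partly because the gripper stood in the side view of board_three.

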